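# Crank the root mill until its plunger is flush

### The job

In the dye studio, finish the batch in the root mill: take the upright knob of the mill's crank and turn it clockwise (seen from above), at an even pace and never faster than a turn in two seconds, through the stiff spot in every turn, until the wooden feed plunger has sunk flush with the rim of the hopper, no further. Leave the yarn winder's small crank next to it alone. Let go of the knob when done.

Things in the scene. Friction and masses are not known exactly. Their poses are not given: they have to be found in the camera images.
- mill: Grey iron hand mill on a 270 x 130 mm wooden base, the larger cranked machine, fixed. Origin on the vertical crank axis at table height; +x points to the round hopper (axis at x = 145 mm, 84 mm across, rim 115 mm high). On the -x side a spout over a loose white bowl. A flat crank arm (top face 155 mm high) turns over the 92 mm round column and carries an upright wooden knob.
- mill_crank (a joint): Crank angle q, rad, growing clockwise seen from above; starts between 1.2 and 5.0. Knob in the mill's frame: x = -75 mm cos q, y = 75 mm sin q. 14 mm of plunger per turn: 35 mm proud at q = 0, flush at 15.7. Light (3 N at the knob) but for a stiff spot up to 8 N as the knob nears the mill's -x side (q = 6.28, 12.57, +-0.6); past it a spring shoves the crank on. Else it stays where left.
- mill_knob (a point): Grip point of the mill's wooden crank knob, on the knob's axis, 75 mm from the crank axis, 185 mm above the table. The knob is an upright round grip 26 mm across, from 157 to 205 mm above the table; it spins freely on its pin, so a gripper can keep its heading all round the circle.
- plunger_top (a point): Centre of the flat top of the round wooden feed plunger (70 mm across) in the mill's hopper, on the hopper's axis; 150 mm above the table at most, 115 mm when flush with the rim.
- winder_knob (a point): Bystander, not to be moved: the knob (16 mm across, 35 mm tall; this point is 142 mm above the table) of the yarn winder's small 50 mm crank. The winder is a light wooden board with a thin post and a white bobbin, on the other side of the table's middle from the mill.

How it is judged:
At the end, for the whole second after the job is handed in: The plunger's top is level with the hopper's rim to within 2.5 mm (crank angle 15.7 +- 1.1 rad), and the crank is at rest (z of plunger_top in the frame of mill between 0.1125 and 0.1175 m and velocity of joint mill_crank between -0.1 and 0.1 rad/s); the robot touches nothing.
It fails at once if the mill's crank was whirled round (over 5 rad/s, even for a moment) (velocity of joint mill_crank above 5 rad/s).
It fails at once if the mill's crank was flung back (over 5 rad/s, even for a moment) (velocity of joint mill_crank below -5 rad/s).
It fails at once if the yarn winder's crank was moved (its knob by more than 25 mm) (distance of winder_knob from where it was at the start of the episode above 0.025 m).
It also fails if it takes over 64 s, if anything falls off the work surface, if the arm or the gripper's body presses on something with over 40 N, if the wrist force passes 120 N, or if a joint passes its speed limit or range.

### The arm

A 6-joint arm with a two-finger parallel gripper is mounted at the origin on the work surface. World frame = base frame: x ahead of the robot, y to its left, z up, the work surface at z = 0. Lengths are in m, angles in rad, forces in N, time in s.
With the tool pointing down it reaches from about 0.25 to 0.725 m from the base axis. Payload 4 kg.
Tool frame: the origin (TCP) lies on the front face of the gripper's body, between the roots of the fingers; the fingertips stand 73 mm ahead of it and the grasp point (between the pads) lies 54 mm ahead of it; z points along the fingers, y is the line along which they close (so a half turn about z gives the same grasp; the last joint's range is limited). The gripper opens to 85 mm and grips with 20 to 120 N. Pads are 22 mm wide; open, the fingers measure 114 mm over their backs; the gripper's body (76 mm by 85 mm) begins 54 mm behind the grasp point. The pads swing forward as they close: fully open they stand 13 mm farther back than shut.
Start: joints at [-1.219, 0.241, 0.005, 1.335, 0, 1.571], TCP at [0.172, -0.469, 0.304] pointing down, gripper open.
Joint ranges: [-2.72, 2.72], [-1.05, 1.87], [-1.09, 1.28], [-1.99, 2.15], [-1.42, 1.44], [-3.14, 3.14]. Speed limits (rad/s): [2.79, 2.79, 3.14, 3.14, 3.14, 3.14].

### API

Orientations are given as a unit quaternion [x, y, z, w].
In Python, from workcell import bot gives the robot as it stands. The module is installed in compiled form; this text tells all that it offers.
- The arm moves only by the tool step_arm, never from a script. Its argument "rows" is a list of rows, each a list of 2 entries, a list of its own where there are three numbers: the shift along the tool's x, y, z in mm, then the turn about the tool's z in degrees. A call has 1 to 12 rows; each row is the pose to reach, as a shift and turn from the pose commanded when the call began, along the tool's axes at that moment; what a row does not reach only later rows make up. A row lasts 1/8 s, in which the tool goes at most 62.5 mm and 10.7 degrees, less where a joint would pass 70% of its speed; a pose out of reach is approached as far as the arm can. A call with a gripper value outside its range is refused whole. "claw" is the gripper's target within -1 to 1 (shut at 1, half-way at 0, fully open at -1), set as the call begins (left out, the last holds). The fingers move at their own pace and stop on an object; the grip force is fixed at half the most. Time passes only in rows, so rows that repeat a pose let the fingers close. It gives the time, the measured TCP pose, the force, the opening and the grip force at its end, in the units of the state.
- bot.get_obs(): the state, without advancing time (a new reading comes with each control period).
- bot.camera(name): name is "scene" or "top" or "wrist"; returns (picture, depth): 400x640x3 uint8, red, green, blue; 400x640 float32, m along the optical axis (not along the pixel's ray), 0 where there is no reading.
- bot.camera_params(name): a dict with "fx", "fy", "cx", "cy" (pixels), "D" ([k1, k2, p1, p2, k3] as OpenCV has them; the pictures are not rectified), "pose" (4x4, takes a point from camera to world coordinates). Camera axes: x right, y up, looking along -z (the intrinsics and any distortion apply to the point x, -y, -z); pixel columns grow to the right and rows downward; lengths in m; the calibration is good to about 2 mm. A picture is of the moment at which its call begins: read the wrist's pose just before it. camera_params takes no time and is no camera call; for the wrist camera it gives the pose at the moment of the call.
- bot.job_done(): hands the job in; it is judged then, once.
Trained networks look in the newest picture that a camera, given by its name, has taken for a name from the list of things; names that differ only in an ending like _2 or _b are one class to them, and where a whole thing is asked for, a point or a joint stands for the part that bears it (a point fixed in the world has none). Each returns a list of dicts, best first, with "score" (0 to 1); they miss things now and then, are a little off and sometimes report something else, mostly with a low value. They report only what shows in the picture. A call takes as long as a camera call.
- bot.trace(target, camera): "pixels" (400x640 bool, what is visible of it) and "uv" ([column, row] in pixels, amid what is visible of it).
The state is a dict: "clock": time; "joint_pos": joint angles; "joint_vel": joint speeds; "tau": joint torques, N m; "eef_pos": TCP position; "tool_rot": TCP orientation; "ft_force": force on the tool from outside, world axes, zero at the start; "ft_torque": the same for the moment, N m; "grip_width": finger opening in m; "grasp_force": force on a finger pad.
Only numpy, scipy, OpenCV 4.12 (cv2) and the standard library are available. Lean on these libraries where they do the work, as an engineer would, in place of code of your own. Each camera call takes 0.05 s, during which the arm holds its last target. There are 200 camera calls.

## Working session

There is one attempt and no reset: what is moved stays moved. The work goes in short steps, Python scripts to look and compute and a tool call to move; the robot and the scene stay as the last step left them, time stands still between calls to the robot, and variables do not carry over. Pictures are saved under pics/ and viewed, at most 10 in all, crops included, and the job is handed in when it is done.

Besides the shell and the picture viewer there is one more tool, called after ">>>" in YAML: its name, and indented under it one key for each argument. step_arm: Moves the arm, as the interface text tells. Its arguments: {"type":"object","properties":{"rows":{"type":"array"},"claw":{"type":"number"}},"required":["rows"]}

```bash
mkdir -p pics; cat > h.py <<'E'
import numpy as np, cv2
from workcell import bot
def und(cam,uv):
    p=bot.camera_params(cam);K=np.array([[p['fx'],0,p['cx']],[0,p['fy'],p['cy']],[0,0,1]])
    n=cv2.undistortPoints(np.array(uv,float).reshape(-1,1,2),K,np.array(p['D'],float)).reshape(-1,2)
    return n,np.array(p['pose'])
def at_z(cam,uv,z):
    n,T=und(cam,uv); d=np.c_[n[:,0],-n[:,1],-np.ones(len(n))]@T[:3,:3].T; o=T[:3,3]
    return o+d*((z-o[2])/d[:,2])[:,None]
def cloud(cam,depth,mask):
    v,u=np.nonzero(mask&(depth>0)); n,T=und(cam,np.c_[u,v]); dd=depth[v,u]
    return (np.c_[n[:,0]*dd,-n[:,1]*dd,-dd])@T[:3,:3].T+T[:3,3]
E
python3 - <<'E'
from h import *
np.set_printoptions(precision=4,suppress=True)
o=bot.get_obs();print(o['clock'],o['eef_pos'],o['tool_rot'])
for c in ['top','scene']:
    im,d=bot.camera(c);cv2.imwrite(f'pics/{c}0.png',im[:,:,::-1])
    print(c,bot.camera_params(c)['pose'][:3,3])
    for t in ['mill','mill_knob','plunger_top','winder_knob']:
        for r in bot.trace(t,c)[:2]:
            P=cloud(c,d,r['pixels'])
            print(c,t,round(r['score'],2),r['uv'],r['pixels'].sum(),np.median(P,0) if len(P) else None, np.percentile(P[:,2],[5,95]) if len(P) else None)
E
```

```text
0.0 [ 0.1721 -0.4689  0.303 ] [ 0.9846  0.175  -0.0002 -0.001 ]
top [0.3609 0.0045 1.1856]
top mill 0.96 [404.1, 189.1] 6515 [ 0.6249 -0.1978  0.0694] [0.018  0.1575]
top mill_knob 0.57 [450.6, 196.7] 199 [ 0.5654 -0.2723  0.2018] [0.0061 0.2076]
top plunger_top 0.86 [406.3, 137.4] 890 [ 0.7139 -0.2179  0.1399] [0.1121 0.1433]
top winder_knob 0.83 [227.1, 234.4] 296 [0.5504 0.1929 0.1255] [0.1197 0.1608]
scene [1.0394 0.3593 0.7722]
scene mill 0.94 [224.6, 189.0] 8238 [ 0.6643 -0.1851  0.0639] [0.0146 0.1531]
scene mill 0.49 [226.3, 127.7] 614 [ 0.5761 -0.2623  0.1584] [0.0003 0.2024]
scene mill_knob 0.8 [221.7, 109.0] 260 [ 0.5742 -0.2675  0.1868] [0.16   0.2036]
scene plunger_top 0.64 [186.9, 183.9] 1051 [ 0.7267 -0.2084  0.1373] [0.1127 0.1398]
scene plunger_top 0.57 [225.2, 191.4] 8687 [ 0.6621 -0.1854  0.0633] [0.0081 0.1532]
scene winder_knob 0.89 [413.5, 235.2] 423 [0.5575 0.1996 0.1229] [0.1154 0.1574]
```

View pics/top0.png

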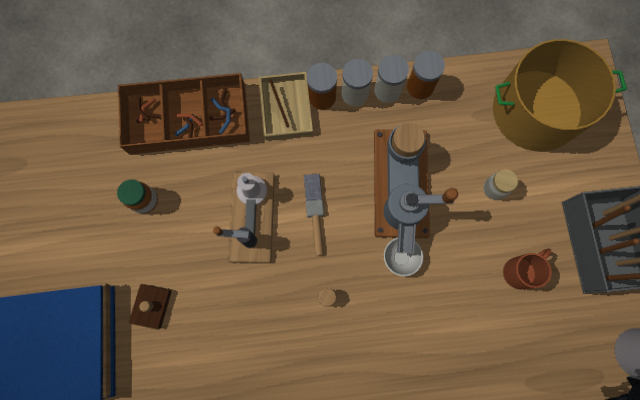

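View pics/scene0.png

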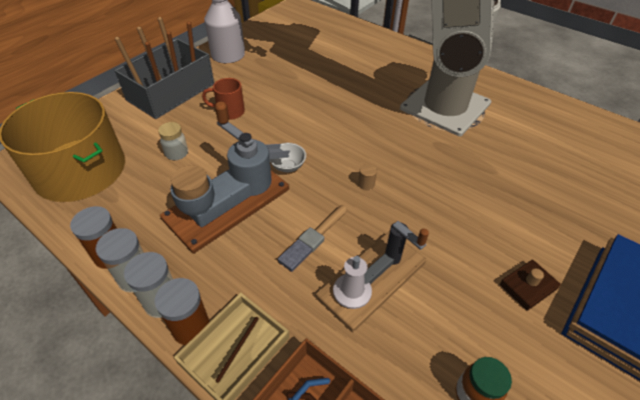

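```bash
python3 - <<'E'
from h import *
np.set_printoptions(precision=4,suppress=True)
im,d=bot.camera('top'); H=400;W=640
P=cloud('top',d,np.ones((H,W),bool))
box=(P[:,0]>.4)&(P[:,0]<.85)&(P[:,1]<-.08)&(P[:,1]>-.36)
k=P[box&(P[:,2]>.197)&(P[:,2]<.215)]; print('knob top',len(k),k.mean(0),k.min(0),k.max(0))
a=P[box&(P[:,2]>.148)&(P[:,2]<.163)]; print('arm',len(a),a.mean(0)); 
r=cv2.minAreaRect(a[:,:2].astype(np.float32)); print(r, cv2.boxPoints(r))
for lo,hi in[(.125,.146),(.108,.119),(.012,.035)]:
    a=P[box&(P[:,2]>lo)&(P[:,2]<hi)]; r=cv2.minAreaRect(a[:,:2].astype(np.float32)); print(lo,len(a),np.median(a,0),r)
    c=cv2.minEnclosingCircle(a[:,:2].astype(np.float32));print(c)
E
```

```text
knob top 122 [ 0.5673 -0.2744  0.204 ] [ 0.556  -0.2878  0.1978] [ 0.5796 -0.263   0.2096]
arm 347 [ 0.5716 -0.2311  0.1563]
((0.5713980197906494, -0.23772786557674408), (0.10189394652843475, 0.024059893563389778), 84.5456314086914) [[ 0.5546 -0.2873]
 [ 0.5785 -0.2896]
 [ 0.5882 -0.1882]
 [ 0.5643 -0.1859]]
0.125 953 [ 0.7098 -0.2137  0.1399] ((0.653190016746521, -0.21769940853118896), (0.06855132430791855, 0.20020975172519684), 87.69134521484375)
((0.6534805297851562, -0.21290507912635803), 0.10080552101135254)
0.108 959 [ 0.582  -0.1955  0.116 ] ((0.6425601840019226, -0.2123899757862091), (0.08879326283931732, 0.22676706314086914), 81.13516998291016)
((0.6438487768173218, -0.20487970113754272), 0.11425288766622543)
0.012 2594 [ 0.616  -0.1743  0.0208] ((0.6051557064056396, -0.20611293613910675), (0.13042189180850983, 0.36081066727638245), 82.64832305908203)
((0.6093403100967407, -0.20252598822116852), 0.18447741866111755)
```

Top view: the hopper and plunger are at about (407,140), the column at (407,203), the mill knob at (451,195) and the bowl at (404,257). The winder is at left, with its knob near (218,231). The scene view agrees: mill knob at (222,110), winder knob at (423,237). q looks like about 4.6.

```bash
python3 - <<'E'
from h import *
from scipy.optimize import least_squares
np.set_printoptions(precision=4,suppress=True)
fits=[]
for c in ['top','scene']:
    im,d=bot.camera(c); P=cloud(c,d,np.ones((400,640),bool))
    def sel(lo,hi,x0,x1,y0,y1): return P[(P[:,2]>lo)&(P[:,2]<hi)&(P[:,0]>x0)&(P[:,0]<x1)&(P[:,1]>y0)&(P[:,1]<y1)]
    pl=sel(.128,.150,.66,.80,-.29,-.14); kt=sel(.199,.212,.5,.65,-.33,-.22); col=sel(.10,.20,.48,.63,-.245,-.12)
    C=cv2.minEnclosingCircle(pl[:,:2].astype(np.float32))
    pc=np.median(pl,0); kc=(kt.min(0)+kt.max(0))/2
    print(c,'pl',len(pl),pl.mean(0),C,'knob',len(kt),kt.mean(0),kc)
    h,e=np.histogram(col[:,2],bins=20);print(h,e[[0,-1]])
    pm=np.array(C[0]);km=kt.mean(0)[:2]
    f=lambda s:np.r_[np.hypot(*(s-pm))-.145,np.hypot(*(s-km))-.075]
    s=least_squares(f,[.575,-.195]).x; u=(pm-s)/.145; th=np.arctan2(u[1],u[0])
    r=(km-s)/.075; x=r@u; y=r@np.array([-u[1],u[0]]); q=np.arctan2(y,-x)%(2*np.pi)
    print('axis',s,'th deg',np.degrees(th),'q',q,'z plunger exp',.15-.014*q/2/np.pi)
E
```

```text
top pl 763 [ 0.7171 -0.2195  0.1399] ((0.718967080116272, -0.22015954554080963), 0.03545462712645531) knob 114 [ 0.5676 -0.2746  0.2043] [ 0.5679 -0.2752  0.2048]
[ 22   8  18  82 388 359  45   8   6   6  31  92  34   1   2  32  91  64
  67  21] [0.1001 0.1668]
axis [ 0.5754 -0.2   ] th deg -7.998718592077641 q 4.677343890828934 z plunger exp 0.13957808638927455
scene pl 798 [ 0.7225 -0.215   0.1373] ((0.7199663519859314, -0.2183813750743866), 0.036449093371629715) knob 63 [ 0.5709 -0.2721  0.2022] [ 0.5702 -0.2728  0.2024]
[ 44  40  57  93 436  98  26  15  22  22  32  94  44   0   8  28  39  74
  31  56] [0.1    0.1618]
axis [ 0.5765 -0.1973] th deg -8.341646805148352 q 4.641729441272451 z plunger exp 0.1396574414089683
```

>>> step_arm:
  rows:
    - [[20, -2, 0], 0]
    - [[65, -7, 0], 0]
    - [[115, -12, 0], 0]
    - [[165, -17, 0], 0]
    - [[215, -23, 0], 0]
    - [[265, -28, 0], 0]
    - [[315, -33, 0], 0]
    - [[365, -38, 0], 0]
    - [[410, -43, 0], 0]
    - [[432, -46, 0], 0]
    - [[440, -46, 0], 0]
    - [[440, -46, 0], 0]
  claw: -1

```text
clock: 2.15
eef_pos: [0.5694, -0.2747, 0.3036]
tool_rot: [0.985, 0.175, -0.0, -0.0]
ft_force: [-0.1, -0.3, 0.3]
grip_width: 0.0853
grasp_force: 0.0
```

```bash
python3 - <<'E'
from h import *
np.set_printoptions(precision=4,suppress=True)
o=bot.get_obs();print(o['clock'],o['eef_pos'],o['tool_rot'],o['joint_pos'],o['ft_force'],o['grip_width'])
im,d=bot.camera('wrist');cv2.imwrite('pics/w1.png',im[:,:,::-1])
for r in bot.trace('mill_knob','wrist')[:2]:
    P=cloud('wrist',d,r['pixels']); t=P[P[:,2]>.198]; print(r['score'],r['uv'],len(P),len(t),t.mean(0) if len(t) else 0,(t.min(0)+t.max(0))/2 if len(t) else 0)
print(bot.camera_params('wrist')['pose'])
E
```

```text
2.15 [ 0.5694 -0.2747  0.3036] [ 0.9846  0.1751 -0.0003 -0.    ] [-0.4494  0.5137  0.4053  1.463  -0.0003  2.3402] [-0.0669 -0.2708  0.2595] 0.08528421053718924
0.59 [315.4, 230.6] 1900 1270 [ 0.5694 -0.2754  0.204 ] [ 0.5676 -0.2761  0.2026]
[[ 0.3428  0.8913  0.2968  0.6445]
 [-0.9394  0.3252  0.1086 -0.2467]
 [ 0.0003 -0.316   0.9488  0.3743]
 [ 0.      0.      0.      1.    ]]
```

View pics/w1.png

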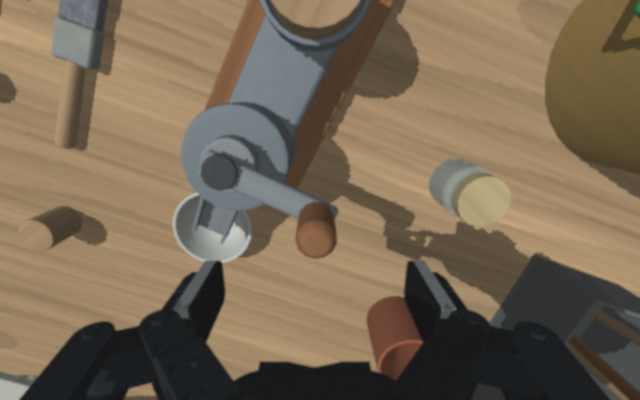

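The wrist view shows the knob at (315,230), centred between the open fingers, with the hub at (220,170) clear of them. I'll descend and grip.

>>> step_arm:
  rows:
    - [[0, 0, 12], 0]
    - [[0, 0, 30], 0]
    - [[0, 0, 48], 0]
    - [[0, 0, 60], 0]
    - [[0, 0, 63], 0]
    - [[0, 0, 63], 0]

```text
clock: 3.0
eef_pos: [0.5695, -0.2748, 0.2411]
tool_rot: [0.985, 0.175, 0.0, 0.0]
ft_force: [0.6, -0.0, -0.8]
grip_width: 0.0855
grasp_force: 0.0
```

>>> step_arm:
  rows:
    - [[0, 0, 0], 0]
    - [[0, 0, 0], 0]
    - [[0, 0, 0], 0]
    - [[0, 0, 0], 0]
    - [[0, 0, 0], 0]
    - [[0, 0, 0], 0]
    - [[0, 0, 0], 0]
    - [[0, 0, 0], 0]
  claw: 1

```text
clock: 4.0
eef_pos: [0.5697, -0.2752, 0.2416]
tool_rot: [0.985, 0.175, 0.0, 0.001]
ft_force: [0.2, -5.2, 4.5]
grip_width: 0.0241
grasp_force: 59.3
```

```bash
cat > plan.py <<'E'
from h import *
import sys,json
from scipy.spatial.transform import Rotation as Ro
# cumulative plan: args axis x,y ; start q ; end q ; theta ; ramp-up flag ; commanded start xy
def plan(ax,q0,q1,start,th=np.radians(-8.2),rate=.16,w0=0.,r=.075):
    R=Ro.from_quat(bot.get_obs()['tool_rot']).as_matrix(); q=q0;w=w0;Q=[]
    while q<q1-1e-3:
        w=max(min(w+.04,rate,np.sqrt(2*.04*(q1-q))),.02); q=min(q+w,q1); Q.append(q)
    Q=np.array(Q+[q1]); a=np.pi-Q+th
    W=np.array(ax)+r*np.c_[np.cos(a),np.sin(a)]
    cur=np.array(start,float)
    for i in range(0,len(Q),12):
        D=np.round(((W[i:i+12]-cur)*1000)@R[:2,:2]*2)/2
        print('q->%.2f'%Q[i:i+12][-1],json.dumps([[[float(x),float(y),0],0] for x,y in D]))
        cur=cur+R[:2,:2]@(D[-1]/1000); print('   end',cur.round(4))
E
python3 - <<'E'
from plan import *
plan((.576,-.199),4.65,15.7,(.5696,-.2750))
E
```

```text
q->6.33 [[[-2.0, -2.5, 0], 0], [[-7.0, -5.5, 0], 0], [[-14.5, -10.5, 0], 0], [[-23.5, -18.5, 0], 0], [[-30.5, -28.0, 0], 0], [[-36.5, -38.5, 0], 0], [[-40.5, -50.0, 0], 0], [[-42.5, -62.0, 0], 0], [[-42.5, -74.0, 0], 0], [[-41.0, -85.5, 0], 0], [[-37.5, -97.0, 0], 0], [[-32.0, -108.0, 0], 0]]
   end [ 0.5024 -0.1846]
q->8.25 [[[7.0, -9.5, 0], 0], [[15.5, -18.0, 0], 0], [[25.0, -25.0, 0], 0], [[35.5, -30.5, 0], 0], [[47.0, -34.0, 0], 0], [[59.0, -36.0, 0], 0], [[71.0, -36.0, 0], 0], [[83.0, -34.0, 0], 0], [[94.0, -30.0, 0], 0], [[104.5, -24.5, 0], 0], [[114.0, -17.0, 0], 0], [[122.5, -8.5, 0], 0]]
   end [ 0.6145 -0.1345]
q->10.17 [[[6.5, 10.0, 0], 0], [[12.0, 21.0, 0], 0], [[15.0, 32.5, 0], 0], [[16.5, 44.5, 0], 0], [[16.0, 56.5, 0], 0], [[14.0, 68.0, 0], 0], [[9.5, 79.5, 0], 0], [[3.5, 89.5, 0], 0], [[-4.0, 99.0, 0], 0], [[-13.0, 107.0, 0], 0], [[-23.0, 113.5, 0], 0], [[-34.0, 118.5, 0], 0]]
   end [ 0.6233 -0.2574]
q->12.09 [[[-11.5, 3.0, 0], 0], [[-23.5, 4.0, 0], 0], [[-35.5, 3.0, 0], 0], [[-47.0, 0.5, 0], 0], [[-58.0, -4.0, 0], 0], [[-68.5, -10.5, 0], 0], [[-77.5, -18.5, 0], 0], [[-85.5, -27.5, 0], 0], [[-91.5, -37.5, 0], 0], [[-96.0, -49.0, 0], 0], [[-98.5, -60.5, 0], 0], [[-99.5, -72.5, 0], 0]]
   end [ 0.505  -0.2236]
q->14.01 [[[1.5, -12.0, 0], 0], [[4.5, -23.5, 0], 0], [[9.5, -34.5, 0], 0], [[16.0, -44.5, 0], 0], [[24.0, -53.5, 0], 0], [[33.5, -61.0, 0], 0], [[43.5, -66.5, 0], 0], [[55.0, -71.0, 0], 0], [[66.5, -73.0, 0], 0], [[78.5, -73.5, 0], 0], [[90.5, -72.0, 0], 0], [[102.0, -68.5, 0], 0]]
   end [ 0.5771 -0.1242]
q->15.70 [[[11.0, 5.0, 0], 0], [[21.0, 12.0, 0], 0], [[29.5, 20.0, 0], 0], [[36.5, 30.0, 0], 0], [[42.0, 40.5, 0], 0], [[46.0, 52.0, 0], 0], [[48.0, 63.5, 0], 0], [[48.0, 75.5, 0], 0], [[46.0, 87.5, 0], 0], [[43.0, 97.5, 0], 0], [[40.0, 104.0, 0], 0], [[39.5, 105.0, 0], 0]]
   end [ 0.6504 -0.2092]
q->15.70 [[[-0.0, -0.0, 0], 0]]
   end [ 0.6504 -0.2092]
```

>>> step_arm:
  rows:
    - [[-2, -2.5, 0], 0]
    - [[-7, -5.5, 0], 0]
    - [[-14.5, -10.5, 0], 0]
    - [[-23.5, -18.5, 0], 0]
    - [[-30.5, -28, 0], 0]
    - [[-36.5, -38.5, 0], 0]

```text
clock: 4.75
eef_pos: [0.522, -0.2515, 0.2415]
tool_rot: [0.985, 0.175, 0.001, 0.001]
ft_force: [0.2, -3.8, 4.8]
grip_width: 0.0241
grasp_force: 59.4
```

>>> step_arm:
  rows:
    - [[-4, -11.5, 0], 0]
    - [[-6, -23.5, 0], 0]
    - [[-6, -35.5, 0], 0]
    - [[-4.5, -47, 0], 0]
    - [[-1, -58.5, 0], 0]
    - [[4.5, -69.5, 0], 0]
    - [[11.5, -79, 0], 0]
    - [[20, -87.5, 0], 0]
    - [[29.5, -94.5, 0], 0]
    - [[40, -100, 0], 0]
    - [[51.5, -103.5, 0], 0]
    - [[63.5, -105.5, 0], 0]

```text
clock: 6.25
eef_pos: [0.5463, -0.1317, 0.2415]
tool_rot: [0.985, 0.174, 0.001, 0.003]
ft_force: [1.7, -10.5, 4.2]
grip_width: 0.0244
grasp_force: 59.5
```

>>> step_arm:
  rows:
    - [[12, 0, 0], 0]
    - [[24, 2, 0], 0]
    - [[35, 6, 0], 0]
    - [[45.5, 11.5, 0], 0]
    - [[55, 19, 0], 0]
    - [[63.5, 27.5, 0], 0]
    - [[70, 37.5, 0], 0]
    - [[75.5, 48.5, 0], 0]
    - [[78.5, 60, 0], 0]
    - [[80, 72, 0], 0]
    - [[79.5, 84, 0], 0]
    - [[77.5, 95.5, 0], 0]

```text
clock: 7.75
eef_pos: [0.6514, -0.1909, 0.2416]
tool_rot: [0.984, 0.176, 0.001, -0.002]
ft_force: [-0.0, 3.0, 6.1]
grip_width: 0.0241
grasp_force: 59.9
```

>>> step_arm:
  rows:
    - [[-4.5, 11.5, 0], 0]
    - [[-10.5, 21.5, 0], 0]
    - [[-18, 31, 0], 0]
    - [[-27, 39, 0], 0]
    - [[-37, 45.5, 0], 0]
    - [[-48, 50.5, 0], 0]
    - [[-59.5, 53.5, 0], 0]
    - [[-71.5, 54.5, 0], 0]
    - [[-83.5, 53.5, 0], 0]
    - [[-95, 51, 0], 0]
    - [[-106, 46.5, 0], 0]
    - [[-116.5, 40, 0], 0]

```text
clock: 9.25
eef_pos: [0.5558, -0.2723, 0.2416]
tool_rot: [0.985, 0.174, 0.001, 0.002]
ft_force: [0.9, -6.3, 4.5]
grip_width: 0.0243
grasp_force: 59.6
```

>>> step_arm:
  rows:
    - [[-9, -8, 0], 0]
    - [[-17, -17, 0], 0]
    - [[-23, -27, 0], 0]
    - [[-27.5, -38.5, 0], 0]
    - [[-30, -50, 0], 0]
    - [[-31, -62, 0], 0]
    - [[-29.5, -74, 0], 0]
    - [[-26.5, -85.5, 0], 0]
    - [[-21.5, -96.5, 0], 0]
    - [[-15, -106.5, 0], 0]
    - [[-7, -115.5, 0], 0]
    - [[2.5, -123, 0], 0]

```text
clock: 10.75
eef_pos: [0.5176, -0.1542, 0.2415]
tool_rot: [0.984, 0.175, 0.002, 0.002]
ft_force: [7.2, -8.0, 1.2]
grip_width: 0.0242
grasp_force: 60.0
```

>>> step_arm:
  rows:
    - [[10, -5.5, 0], 0]
    - [[21.5, -10, 0], 0]
    - [[33, -12, 0], 0]
    - [[45, -12.5, 0], 0]
    - [[57, -11, 0], 0]
    - [[68.5, -7.5, 0], 0]
    - [[79.5, -2.5, 0], 0]
    - [[89.5, 4.5, 0], 0]
    - [[98, 12.5, 0], 0]
    - [[105, 22.5, 0], 0]
    - [[110.5, 33, 0], 0]
    - [[114.5, 44.5, 0], 0]

```text
clock: 12.25
eef_pos: [0.6371, -0.1554, 0.2415]
tool_rot: [0.984, 0.175, -0.001, -0.002]
ft_force: [-4.9, 0.5, 8.5]
grip_width: 0.0241
grasp_force: 60.8
```

>>> step_arm:
  rows:
    - [[2, 11.5, 0], 0]
    - [[2, 23.5, 0], 0]
    - [[0, 35.5, 0], 0]
    - [[-3, 45.5, 0], 0]
    - [[-6, 52, 0], 0]
    - [[-6.5, 53, 0], 0]
    - [[-6.5, 53, 0], 0]
    - [[-6.5, 53, 0], 0]

```text
clock: 13.25
eef_pos: [0.6517, -0.2068, 0.2416]
tool_rot: [0.984, 0.176, 0.002, -0.001]
ft_force: [5.2, 2.0, 5.2]
grip_width: 0.0237
grasp_force: 60.4
```

```bash
python3 - <<'E'
from h import *
np.set_printoptions(precision=4,suppress=True)
o=bot.get_obs();e=o['eef_pos'];v=e[:2]-np.array([.576,-.1995]);a=np.arctan2(v[1],v[0])
print(o['clock'],e,'q',np.pi-a+np.radians(-8.2)+4*np.pi,np.hypot(*v),o['ft_force'])
im,d=bot.camera('top');cv2.imwrite('pics/t2.png',cv2.resize(im[100:280,320:520,::-1],None,fx=3,fy=3))
P=cloud('top',d,np.ones((400,640),bool))
r=np.hypot(P[:,0]-.719,P[:,1]+.219)
print('plunger z',np.median(P[(r<.025)&(P[:,2]<.16),2]),(r<.025).sum(),'rim z',np.median(P[(r>.037)&(r<.041)&(P[:,2]<.16)&(P[:,2]>.09),2]))
E
```

```text
13.25 [ 0.6517 -0.2068  0.2416] q 15.661430890347965 0.0760078888807797 [5.2033 2.0276 5.1878]
plunger z 0.1160731895800371 83 rim z 0.11383602430776207
```

View pics/t2.png

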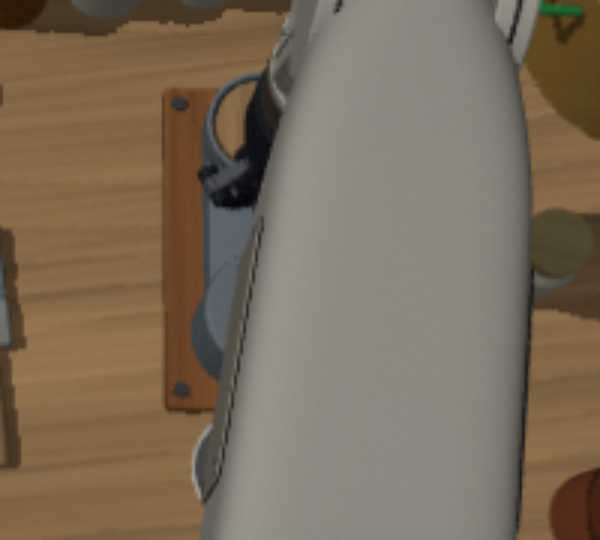

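The plunger at (235,120) in the crop reads 0.116 m by depth, and q is about 15.66, so it is flush. I'll release and lift.

>>> step_arm:
  rows:
    - [[0, 0, 0], 0]
    - [[0, 0, 0], 0]
    - [[0, 0, 0], 0]
    - [[0, 0, 0], 0]
    - [[0, 0, 0], 0]
    - [[0, 0, 0], 0]
    - [[0, 0, 0], 0]
    - [[0, 0, 0], 0]
  claw: -1

```text
clock: 14.3
eef_pos: [0.6502, -0.2087, 0.2409]
tool_rot: [0.985, 0.175, -0.0, -0.0]
ft_force: [-0.0, 0.3, 0.2]
grip_width: 0.0853
grasp_force: 0.0
```

>>> step_arm:
  rows:
    - [[0, 0, -5], 0]
    - [[0, 0, -18], 0]
    - [[0, 0, -36], 0]
    - [[0, 0, -54], 0]
    - [[-15, 0, -66], 0]
    - [[-45, 0, -70], 0]
    - [[-90, 0, -70], 0]
    - [[-140, 0, -70], 0]
    - [[-190, 0, -70], 0]
    - [[-230, 0, -70], 0]
    - [[-250, 0, -70], 0]
    - [[-250, 0, -70], 0]

```text
clock: 15.8
eef_pos: [0.4144, -0.2953, 0.3116]
tool_rot: [0.985, 0.174, 0.0, 0.0]
ft_force: [0.1, -0.2, -0.7]
grip_width: 0.0854
grasp_force: 0.0
```

```bash
python3 - <<'E'
from h import *
np.set_printoptions(precision=4,suppress=True)
for c in ['scene','top']:
    im,d=bot.camera(c)
    P=cloud(c,d,np.ones((400,640),bool))
    r=np.hypot(P[:,0]-.719,P[:,1]+.219)
    print(c,'plunger z',np.median(P[(r<.025)&(P[:,2]<.16),2]),(r<.025).sum())
    k=P[(P[:,2]>.198)&(P[:,2]<.212)&(np.hypot(P[:,0]-.576,P[:,1]+.199)<.1)]
    if len(k):
        m=k.mean(0);print('knob',len(k),m,'q',np.pi-np.arctan2(m[1]+.199,m[0]-.576)+np.radians(-8.2)+4*np.pi)
    for t in bot.trace('winder_knob',c)[:1]: print(t['uv'],t['score'])
cv2.imwrite('pics/t3.png',im[:,:,::-1])
print(bot.get_obs()['clock'])
E
```

```text
scene plunger z 0.11352453315259059 385
knob 88 [ 0.6531 -0.2033  0.202 ] q 15.620254241259516
top plunger z 0.11611216201324548 359
knob 114 [ 0.6487 -0.2067  0.2039] q 15.670432049520352
[229.6, 229.9] 0.86
16.0
```

View pics/t3.png

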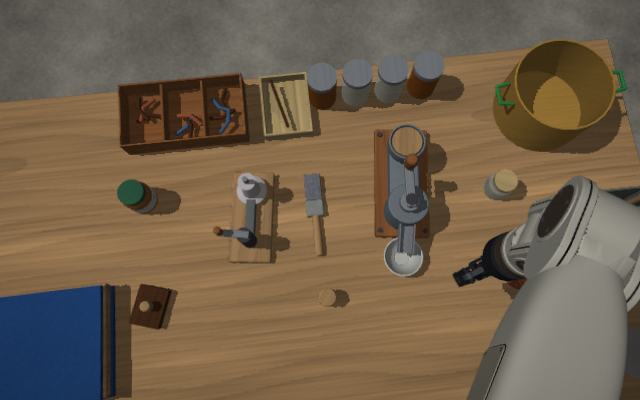

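The mill knob at (411,160) now stands toward the hopper, the plunger at (406,142) is flush, the winder at (218,231) hasn't moved, and the arm is clear.

```bash
python3 -c "
from workcell import bot
print(bot.job_done())"
```

```text
the job is handed in; nothing more can be done
None
```

I turned the mill crank clockwise to q ≈ 15.65, which put the plunger level with the hopper rim (0.1135 m and 0.116 m by the two cameras), then released the knob and handed the job in at 16 s, with the winder left untouched; no verdict came back.

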